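# Make up two perfumery sample kits

## Robot

A 7-joint arm with a two-finger parallel gripper is mounted at the origin on the work surface. World frame = base frame: x ahead of the robot, y to its left, z up, the work surface at z = 0. Lengths are in mm, angles in rad, forces in N, time in s.
With the tool pointing down it reaches from about 425 to 875 mm from the base axis. Payload 8.4 kg.
Tool frame: the origin (TCP) lies at the very end of the fingers, on their centre line; the grasp point (between the pads) lies 19 mm behind it (pinch_z is the distance from the TCP to the grasp point, in mm); z points along the fingers, y is the line along which they close (so a half turn about z gives the same grasp; the last joint's range is limited). The gripper opens to 85 mm and grips with 20 to 120 N. Pads are 22 mm wide; open, the fingers measure 114 mm over their backs; the gripper's body (76 mm by 85 mm) begins 54 mm behind the grasp point. The pads swing forward as they close: fully open they stand 13 mm farther back than shut.
Start: joints at [1.052, 0.333, 0.04, 1.465, -0.013, 1.343, -0.059], TCP at [264.9, -593.541, 210.708] pointing down, gripper open.
Joint ranges: [-2.58, 2.58], [-0.38, 2.09], [-1.3, 1.39], [0.25, 2.4], [-1.5, 4.64], [0.08, 2.09], [-2.65, 2.65]. Speed limits (rad/s): [2.22, 2.22, 2.79, 2.79, 3.14, 3.14, 3.14].

## Interface

Orientations are given as a unit quaternion [x, y, z, w].
In Python, from cell import read_state, grab_frame, calibration, finish_job, pinch_z gives the robot as it stands. The module is installed in compiled form; this text tells all that it offers.
- The arm moves only by the tool carry_out, never from a script. Its argument "increments" is a list of rows, each an object with "xyz": the shift along the tool's x, y, z in units of 25 mm (1.0 is 25 mm), a list of three; "roll": the turn about the tool's z in rad; "jaw": the gripper's target within -1 to 1 (shut at 1, half-way at 0, fully open at -1). In form: [{"xyz": [dx, dy, dz], "roll": roll, "jaw": jaw}, ...]. A call has 1 to 12 rows; each row shifts and turns the commanded pose from where the row before left it, along the tool's axes as they then stand; what a row does not reach is not made up. A row lasts 1/8 s, in which the tool goes at most 62.5 mm and 10.7 degrees, less where a joint would pass 70% of its speed; a pose out of reach is approached as far as the arm can. A call is refused whole if a number of a shift passes 1 or a number of a turn 0.188, either way. A call with a gripper value outside its range is refused whole. The fingers move at their own pace and stop on an object; the grip force is fixed at half the most. Time passes only in rows, so rows that do not move let the fingers close. It gives the time, the measured TCP pose, the force, the opening and the grip force at its end, in the units of the state.
- read_state(): the state, without advancing time (a new reading comes with each control period).
- grab_frame(name): name is "scene" or "top" or "wrist"; returns the picture (400x640x3 uint8, red, green, blue); there is no depth.
- calibration(name): a dict with "fx", "fy", "cx", "cy" (pixels), "extrinsics" (4x4, takes a point from world to camera coordinates). Camera axes: x right, y down, z forward; pixel columns grow to the right and rows downward; lengths in mm; the calibration is good to about 2 mm. A picture is of the moment at which its call begins: read the wrist's pose just before it. calibration takes no time and is no camera call; for the wrist camera it gives the pose at the moment of the call.
- finish_job(): hands the job in; it is judged then, once.
The state is a dict: "clock": time; "joints": joint angles; "qvel": joint speeds; "tau": joint torques, N m; "tool_pos": TCP position; "tool_rot": TCP orientation; "force": force on the tool from outside, world axes, zero at the start; "moment": the same for the moment, N m; "finger_gap": finger opening in mm; "finger_force": force on a finger pad.
Only numpy, scipy, OpenCV 4.12 (cv2) and the standard library are available. Lean on these libraries where they do the work, as an engineer would, in place of code of your own. Each camera call takes 0.05 s, during which the arm holds its last target. There are 200 camera calls.

## Task

Make up the two kits from the stock on the bench: the black-capped bottle and the blue-lidded jar go in the wooden tray, the white-capped bottle and the yellow-lidded jar in the black tray; in each tray the bottle stands on the brick-red square and the jar on the white square. Stand each one flat on its compartment's floor, keep them upright all the way, and let go. Leave the red-capped bottle and the green-lidded jar where they are.

Things in the scene. Friction and masses are not known exactly. Their poses are not given: they have to be found in the camera images.
- bottle_black: Small amber glass screw-cap bottle with a black cap and a plain paper label: round body 38 mm in diameter up to 50 mm height, sloping shoulder to 60 mm, cap 26 mm in diameter from 58 to 80 mm height; 80 mm tall in all, about 90 g. Stands upright, loose, on the bench. Origin: centre of its underside; z up along its axis. Goes in the wooden tray, brick-red compartment.
- bottle_white: Small amber glass screw-cap bottle with a white cap and a plain paper label: round body 38 mm in diameter up to 50 mm height, sloping shoulder to 60 mm, cap 26 mm in diameter from 58 to 80 mm height; 80 mm tall in all, about 90 g. Stands upright, loose, on the bench. Origin: centre of its underside; z up along its axis. Goes in the black tray, brick-red compartment.
- jar_blue: Squat round cream jar, white with a blue screw lid (lid 50 mm in diameter, from 28 to 45 mm height; body 49 mm in diameter); 45 mm tall in all, about 100 g, lid tight. Stands upright, loose, on the bench. Origin: centre of its underside; z up. Goes in the wooden tray, white compartment.
- jar_yellow: Squat round cream jar, white with a yellow screw lid (lid 50 mm in diameter, from 28 to 45 mm height; body 49 mm in diameter); 45 mm tall in all, about 100 g, lid tight. Stands upright, loose, on the bench. Origin: centre of its underside; z up. Goes in the black tray, white compartment.
- tray_wood: Pale wooden tray, fixed, 166 mm long (x) by 86 mm (y), any yaw. Walls 6 mm thick, tops 14 mm above the bench; floor 4 mm thick. A middle cross wall makes two compartments, 74 x 74 mm inside: centred at x = -40 mm, y = 0 with a brick-red square on its floor, and at x = +40 mm, y = 0 with a white square. Origin: centre of its underside, on the bench top; z up.
- tray_black: Black plastic tray, fixed, 166 mm long (x) by 86 mm (y), any yaw. Walls 6 mm thick, tops 14 mm above the bench; floor 4 mm thick. A middle cross wall makes two compartments, 74 x 74 mm inside: centred at x = -40 mm, y = 0 with a brick-red square on its floor, and at x = +40 mm, y = 0 with a white square. Origin: centre of its underside, on the bench top; z up.
- bottle_red: Small amber glass screw-cap bottle with a red cap and a plain paper label: round body 38 mm in diameter up to 50 mm height, sloping shoulder to 60 mm, cap 26 mm in diameter from 58 to 80 mm height; 80 mm tall in all, about 90 g. Stands upright, loose, on the bench. Origin: centre of its underside; z up along its axis. Not part of either kit: stays where it is.
- jar_green: Squat round cream jar, white with a green screw lid (lid 50 mm in diameter, from 28 to 45 mm height; body 49 mm in diameter); 45 mm tall in all, about 100 g, lid tight. Stands upright, loose, on the bench. Origin: centre of its underside; z up. Not part of either kit: stays where it is.

How it is judged (in metres and radians):
At the end, for the whole second after the job is handed in: Each kit thing stands upright, released and still on its own compartment's floor (2 to 7 mm up), bottle axes within 19.5 mm and jar axes within 13.5 mm of the compartment centre along each tray axis. Red-capped bottle and green-lidded jar upright, within 20 mm of their start (x of bottle_black in the frame of tray_wood between -0.0595 and -0.0205 m and y of bottle_black in the frame of tray_wood between -0.0195 and 0.0195 m and z of bottle_black in the frame of tray_wood between 0.002 and 0.007 m and angle between each of bottle_black, jar_blue, bottle_white, jar_yellow's own z axis and vertical below 0.1 rad and linear speed of each of bottle_black, jar_blue, bottle_white, jar_yellow below 0.02 m/s and contact force between each of bottle_black, jar_blue, bottle_white, jar_yellow and the fingers below 0.05 N and x of jar_blue in the frame of tray_wood between 0.0265 and 0.0535 m and y of jar_blue in the frame of tray_wood between -0.0135 and 0.0135 m and z of jar_blue in the frame of tray_wood between 0.002 and 0.007 m and x of bottle_white in the frame of tray_black between -0.0595 and -0.0205 m and y of bottle_white in the frame of tray_black between -0.0195 and 0.0195 m and z of bottle_white in the frame of tray_black between 0.002 and 0.007 m and x of jar_yellow in the frame of tray_black between 0.0265 and 0.0535 m and y of jar_yellow in the frame of tray_black between -0.0135 and 0.0135 m and z of jar_yellow in the frame of tray_black between 0.002 and 0.007 m and distance of each of bottle_red, jar_green from where it was at the start of the episode below 0.02 m and angle between each of bottle_red, jar_green's own z axis and vertical below 0.15 rad); the robot touches nothing.
It fails at once if the bottle red, which is no part of the kits, is shifted by more than 20 mm or tipped (distance of bottle_red from where it was at the start of the episode above 0.02 m or angle between bottle_red's own z axis and vertical above 0.3 rad).
It fails at once if the jar green, which is no part of the kits, is shifted by more than 20 mm or tipped (distance of jar_green from where it was at the start of the episode above 0.02 m or angle between jar_green's own z axis and vertical above 0.3 rad).
It fails at once if a bottle or jar of the kits is tipped by more than about 35 degrees (angle between any of bottle_black, jar_blue, bottle_white, jar_yellow's own z axis and vertical above 0.6 rad).
It also fails if it takes over 99 s, if anything falls off the work surface, if the arm or the gripper's body presses on something with over 40 N, if the wrist force passes 120 N, or if a joint passes its speed limit or range.

## Working session

There is one attempt and no reset: what is moved stays moved. The work goes in short steps, Python scripts to look and compute and a tool call to move; the robot and the scene stay as the last step left them, time stands still between calls to the robot, and variables do not carry over. Pictures are saved under pics/ and viewed, at most 14 in all, crops included, and the job is handed in when it is done.

Besides the shell and the picture viewer there is one more tool, called after "Request:" as name(argument=value, ...), one argument or row to a line, values as JSON. carry_out: Moves the arm, as the interface text tells. Its arguments: {"type":"object","properties":{"increments":{"type":"array","items":{"type":"object","properties":{"xyz":{"type":"array","items":{"type":"number"}},"roll":{"type":"number"},"jaw":{"type":"number"}}}}},"required":["increments"]}

```bash
mkdir -p pics
python3 - <<'E'
from cell import *
import cv2
s=read_state();print(s)
print(pinch_z if not callable(pinch_z) else pinch_z())
for n in("top","scene"):
    cv2.imwrite(f"pics/{n}0.png",grab_frame(n)[:,:,::-1]); print(n,calibration(n))
E
```

```text
{'clock': 0.0, 'joints': array([ 1.05178745,  0.33394145,  0.03986549,  1.46631322, -0.01340259,
        1.34329316, -0.05849334]), 'qvel': array([-0.00049048,  0.00054779, -0.0016916 , -0.00104781, -0.00071067,
        0.00027883,  0.00187044]), 'tau': array([ 1.95258972e-04, -6.58552694e+01,  1.36572618e+00, -4.05568099e+01,
        1.67387567e-02,  1.23605804e-02, -3.08920266e-05]), 'tool_pos': array([ 264.6990903 , -593.10394309,  209.78090846]), 'tool_rot': array([ 9.78050882e-01,  2.08364484e-01, -2.29522657e-04, -8.12843252e-04]), 'force': array([ 0.53065803, -0.09037435, -0.14033556]), 'moment': array([ 0.00086076, -0.01194116,  0.01917502]), 'finger_force': 0.0, 'finger_gap': 85.31442284578102}
18.700000000000003
top {'fx': 392.5231465912154, 'fy': 392.5231465912154, 'cx': 317.7550742862883, 'cy': 204.72915548755358, 'extrinsics': array([[ 4.38316275e-03, -9.99958285e-01, -8.01350587e-03,
        -8.59079735e+00],
       [-9.95986137e-01, -3.64904802e-03, -8.94332078e-02,
         5.74891059e+02],
       [ 8.94002354e-02,  8.37334106e-03, -9.95960584e-01,
         9.79059351e+02],
       [ 0.00000000e+00,  0.00000000e+00,  0.00000000e+00,
         1.00000000e+00]])}
scene {'fx': 404.7750543136005, 'fy': 404.7750543136005, 'cx': 315.14630929977403, 'cy': 197.4106550134537, 'extrinsics': array([[-2.29206443e-01,  9.73228442e-01, -1.70530464e-02,
         1.06013301e+02],
       [ 6.88931024e-01,  1.49824913e-01, -7.09173138e-01,
        -3.75290409e+02],
       [-6.87632497e-01, -1.74295425e-01, -7.04828103e-01,
         1.45092179e+03],
       [ 0.00000000e+00,  0.00000000e+00,  0.00000000e+00,
         1.00000000e+00]])}
```

View pics/top0.png

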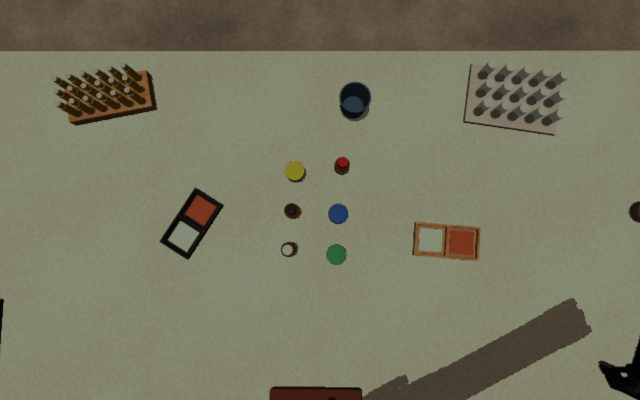

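View pics/scene0.png

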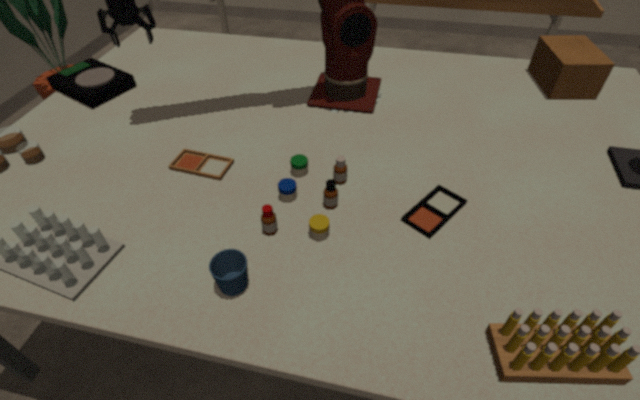

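```bash
cat > h.py <<'E'
import numpy as np,cv2
from cell import *
def px2w(n,u,v,z,c=None):
    c=c or calibration(n);E=c["extrinsics"];R,t=E[:3,:3],E[:3,3]
    d=R.T@np.array([(u-c["cx"])/c["fx"],(v-c["cy"])/c["fy"],1]);o=-R.T@t
    return o+d*(z-o[2])/d[2]
E
python3 - <<'E'
from h import *
im=cv2.imread("pics/top0.png")
cv2.imwrite("pics/c1.png",cv2.resize(im[150:275,150:350],None,fx=4,fy=4,interpolation=cv2.INTER_CUBIC))
cv2.imwrite("pics/c2.png",cv2.resize(im[150:275,325:490],None,fx=4.5,fy=4.5,interpolation=cv2.INTER_CUBIC))
h=cv2.cvtColor(im,cv2.COLOR_BGR2HSV)
def seg(name,lo,hi,z,box):
    m=cv2.inRange(h,lo,hi);b=np.zeros_like(m);b[box[1]:box[3],box[0]:box[2]]=255;m&=b
    n,l,st,ce=cv2.connectedComponentsWithStats(m);i=1+st[1:,4].argmax()
    r=cv2.minAreaRect(np.argwhere(l==i)[:,::-1].astype(np.float32))
    print(name,ce[i].round(1),st[i,4],np.array(r[1]).round(),round(r[2],1),px2w("top",*ce[i],z).round(1))
seg("yellow",(20,120,60),(35,255,255),45,(270,150,320,190))
seg("blue",(100,120,40),(130,255,255),45,(320,195,360,235))
seg("green",(45,120,40),(85,255,255),45,(320,235,360,275))
seg("redcap",(0,150,80),(10,255,255),80,(330,150,355,180))
seg("redcap2",(170,150,80),(180,255,255),80,(330,150,355,180))
seg("whitecap",(0,0,110),(180,80,255),80,(280,242,295,258))
seg("blackcap",(0,0,0),(180,255,45),80,(283,203,300,220))
for n,b in(("wood",(405,215,490,270)),("blk",(155,180,230,265))):
    seg(n+"_red",(0,150,80),(12,255,255),4,b)
E
```

```text
yellow [294.4 170.5] 309 [19. 19.] 90.0 [660.1  53.1  45. ]
blue [337.9 213.3] 285 [18. 18.] 90.0 [551.8 -57.1  45. ]
green [336.  254.3] 287 [18. 18.] 45.0 [449.8 -52.3  45. ]
redcap [342.5 161.5] 82 [10.  9.] 0.0 [676.4 -66.8  80. ]Traceback (most recent call last):
  File "<stdin>", line 15, in <module>
  File "<stdin>", line 8, in seg
ValueError: attempt to get argmax of an empty sequence
```

View pics/c1.png

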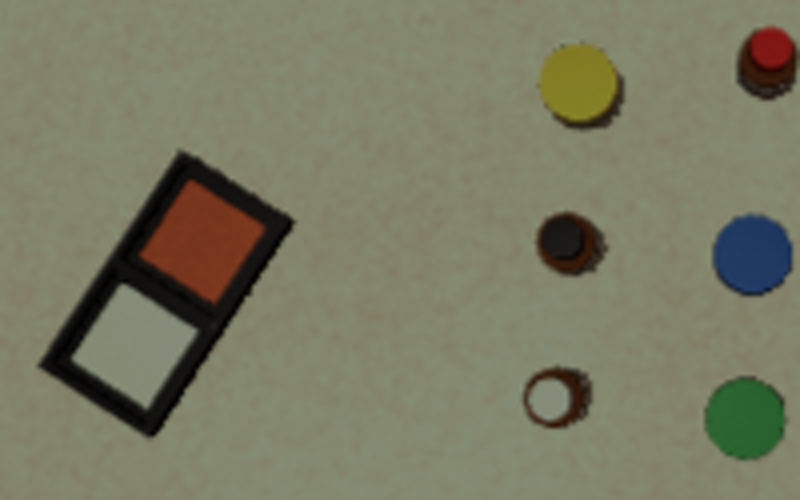

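View pics/c2.png

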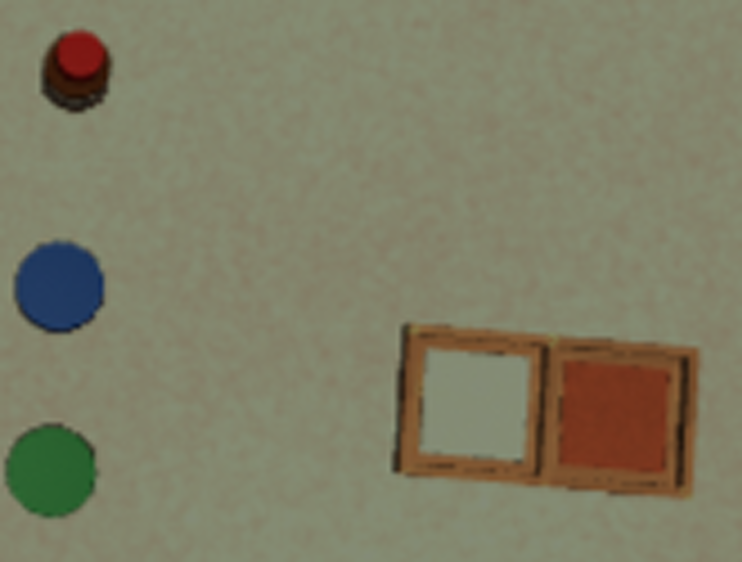

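c1 shows the black cap at (563,239), the white cap at (549,399), and the black tray's red square at (203,241) and white square at (134,345). c2 shows the wooden tray's white square at (474,405) and red square at (613,416).

Run:
```python
from h import *
def P(n,u,v,z,x0,s): print(n,px2w("top",x0+(u+.5)/s-.5,150+(v+.5)/s-.5,z).round(1))
P("blackcap",563,239,80,150,4);P("whitecap",549,399,80,150,4);P("redcap",771,48,80,150,4)
P("yellow",579,83,45,150,4);P("blue",752,255,45,150,4);P("green",745,418,45,150,4)
P("B red",203,241,4,150,4);P("B white",134,345,4,150,4)
P("W red",613,416,4,325,4.5);P("W white",474,405,4,325,4.5)
import scipy.spatial.transform as T
print(T.Rotation.from_quat(read_state()["tool_rot"]).as_matrix().round(3))
c=calibration("wrist");print(c)
```

```text
blackcap [558.5  59.5  80. ]
whitecap [462.3  66.8  80. ]
redcap [676.  -66.4  80. ]
yellow [660.3  53.1  45. ]
blue [551.6 -56.3  45. ]
green [450.3 -51.9  45. ]
B red [562.2 301.2   4. ]
B white [494.2 344.1   4. ]
W red [ 481.3 -376.5    4. ]
W white [ 487.3 -296.9    4. ]
[[ 0.913  0.408 -0.001]
 [ 0.408 -0.913  0.001]
 [-0.    -0.001 -1.   ]]
{'fx': 310.9921509696886, 'fy': 310.9921509696886, 'cx': 318.2372269038513, 'cy': 202.126124398939, 'extrinsics': array([[ 4.07926922e-01, -9.13013660e-01, -1.29707687e-03,
        -6.49318110e+02],
       [-8.66778329e-01, -3.87714940e-01,  3.13643834e-01,
        -4.11373690e+01],
       [-2.86864001e-01, -1.26819486e-01, -9.49539817e-01,
         3.80858416e+02],
       [ 0.00000000e+00,  0.00000000e+00,  0.00000000e+00,
         1.00000000e+00]])}
```

Request:
carry_out(
  increments=[
    {"xyz":[0,0,0],"roll":0.14,"jaw":-1},
    {"xyz":[0,0,0],"roll":0.14,"jaw":-1},
    {"xyz":[0,0,0],"roll":0.14,"jaw":-1},
    {"xyz":[0.5,-1,0],"roll":0,"jaw":-1},
    {"xyz":[0.5,-1,0],"roll":0,"jaw":-1},
    {"xyz":[0.5,-1,0],"roll":0,"jaw":-1},
    {"xyz":[0.5,-1,0],"roll":0,"jaw":-1},
    {"xyz":[0.5,-1,0],"roll":0,"jaw":-1},
    {"xyz":[0.5,-1,0],"roll":0,"jaw":-1},
    {"xyz":[0.5,-1,0],"roll":0,"jaw":-1},
    {"xyz":[0.5,-1,0],"roll":0,"jaw":-1},
    {"xyz":[0.5,-1,0],"roll":0,"jaw":-1},
  ],
)

```text
clock: 1.6
tool_pos: [377.6, -367.5, 210.4]
tool_rot: [1.0, -0.0, -0.0, -0.0]
force: [0.0, -0.2, -0.4]
finger_gap: 85.7
finger_force: 0.0
```

Request:
carry_out(
  increments=[
    {"xyz":[0.58,-1,0],"roll":0,"jaw":-1},
    {"xyz":[0.58,-1,0],"roll":0,"jaw":-1},
    {"xyz":[0.58,-1,0],"roll":0,"jaw":-1},
    {"xyz":[0.58,-1,0],"roll":0,"jaw":-1},
    {"xyz":[0.58,-1,0],"roll":0,"jaw":-1},
    {"xyz":[0.58,-1,0],"roll":0,"jaw":-1},
    {"xyz":[0.58,-1,0],"roll":0,"jaw":-1},
    {"xyz":[0.58,-1,0],"roll":0,"jaw":-1},
    {"xyz":[0.58,-1,0],"roll":0,"jaw":-1},
    {"xyz":[0.58,-1,0],"roll":0,"jaw":-1},
    {"xyz":[0.58,-1,0],"roll":0,"jaw":-1},
    {"xyz":[0.58,-0.45,0],"roll":0,"jaw":-1},
  ],
)

```text
clock: 3.1
tool_pos: [552.0, -80.9, 210.6]
tool_rot: [1.0, 0.001, -0.0, -0.0]
force: [-0.4, -0.8, 1.0]
finger_gap: 85.5
finger_force: 0.0
```

Run:
```python
from h import *
import json
c=calibration("wrist");im=grab_frame("wrist")
cv2.imwrite("pics/w1.png",im[:,:,::-1]);json.dump({k:np.array(v).tolist() for k,v in c.items()},open("w1.json","w"))
print(read_state()["tool_pos"])
```

```text
[553.38710627 -79.81837105 210.42910524]
```

View pics/w1.png

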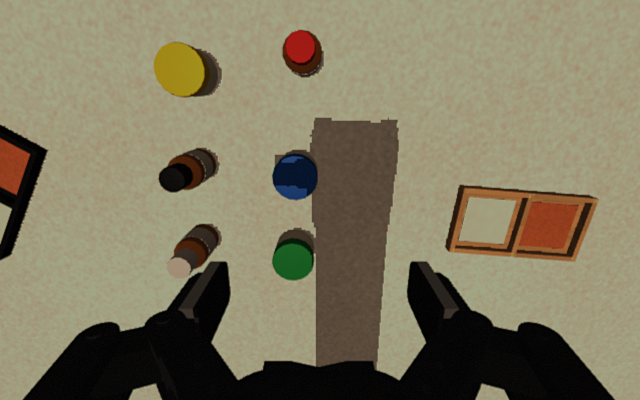

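The wrist view shows the lids and caps at yellow (180,69), black (175,178), white (179,267) and blue (295,176). The wooden tray's white square is at (488,219) and its red square at (550,226).

Run:
```python
from h import *
import json
c=json.load(open("w1.json"));c["extrinsics"]=np.array(c["extrinsics"])
for n,u,v,z in (("yellow",180,69,45),("black",175,178,80),("white",179,267,80),("blue",295,176,45),("green",293,258,45),("W white",488,219,4),("W red",550,226,4)): print(n,px2w("wrist",u,v,z,c).round(1))
```

```text
yellow [660.5  54.5  45. ]
black [559.8  58.4  80. ]
white [461.9  68.1  80. ]
blue [553.6 -55.6  45. ]
green [453.9 -51.1  45. ]
W white [ 488.  -297.7    4. ]
W red [ 478.5 -379.1    4. ]
```

Request:
carry_out(
  increments=[
    {"xyz":[0,-0.95,0],"roll":0,"jaw":-1},
    {"xyz":[0,0,1],"roll":0,"jaw":-1},
    {"xyz":[0,0,1],"roll":0,"jaw":-1},
    {"xyz":[0,0,1],"roll":0,"jaw":-1},
    {"xyz":[0,0,1],"roll":0,"jaw":-1},
    {"xyz":[0,0,1],"roll":0,"jaw":-1},
    {"xyz":[0,0,1],"roll":0,"jaw":-1},
    {"xyz":[0,0,0.7],"roll":0,"jaw":-1},
    {"xyz":[0,0,0.6],"roll":0,"jaw":-1},
    {"xyz":[0,0,0.6],"roll":0,"jaw":-1},
    {"xyz":[0,0,0],"roll":0,"jaw":-1},
    {"xyz":[0,0,0],"roll":0,"jaw":-1},
  ],
)

```text
clock: 4.65
tool_pos: [552.0, -58.6, 13.7]
tool_rot: [1.0, -0.0, 0.0, 0.0]
force: [0.3, -0.2, -0.7]
finger_gap: 85.3
finger_force: 0.0
```

Request:
carry_out(
  increments=[
    {"xyz":[0,0,0],"roll":0,"jaw":0},
    {"xyz":[0,0,0],"roll":0,"jaw":0.5},
    {"xyz":[0,0,0],"roll":0,"jaw":1},
    {"xyz":[0,0,0],"roll":0,"jaw":1},
    {"xyz":[0,0,0],"roll":0,"jaw":1},
    {"xyz":[0,0,0],"roll":0,"jaw":1},
    {"xyz":[0,0,0],"roll":0,"jaw":1},
    {"xyz":[0,0,0],"roll":0,"jaw":1},
  ],
)

```text
clock: 5.65
tool_pos: [551.9, -58.6, 14.3]
tool_rot: [1.0, -0.0, 0.0, 0.0]
force: [-3.0, 1.4, 9.7]
finger_gap: 47.2
finger_force: 60.2
```

Request:
carry_out(
  increments=[
    {"xyz":[0,0,-0.4],"roll":0,"jaw":1},
    {"xyz":[0,0,-1],"roll":0,"jaw":1},
    {"xyz":[0,0,-1],"roll":0,"jaw":1},
    {"xyz":[-0.2,0.5,0],"roll":0,"jaw":1},
    {"xyz":[-0.3,1,0],"roll":0,"jaw":1},
    {"xyz":[-0.3,1,0],"roll":0,"jaw":1},
    {"xyz":[-0.3,1,0],"roll":0,"jaw":1},
    {"xyz":[-0.3,1,0],"roll":0,"jaw":1},
    {"xyz":[-0.3,1,0],"roll":0,"jaw":1},
    {"xyz":[-0.3,1,0],"roll":0,"jaw":1},
    {"xyz":[-0.3,1,0],"roll":0,"jaw":1},
    {"xyz":[-0.3,1,0],"roll":0,"jaw":1},
  ],
)

```text
clock: 7.15
tool_pos: [484.9, -272.5, 72.2]
tool_rot: [1.0, -0.001, -0.001, -0.0]
force: [0.4, -0.9, -0.9]
finger_gap: 46.8
finger_force: 61.8
```

Request:
carry_out(
  increments=[
    {"xyz":[0,0.7,0],"roll":0,"jaw":1},
    {"xyz":[0,0.4,0],"roll":0,"jaw":1},
    {"xyz":[0,0,0],"roll":0,"jaw":1},
    {"xyz":[0,0,0],"roll":0,"jaw":1},
  ],
)

```text
clock: 7.65
tool_pos: [486.8, -297.5, 73.1]
tool_rot: [1.0, 0.001, -0.0, -0.0]
force: [-0.6, 1.4, -1.6]
finger_gap: 47.1
finger_force: 61.8
```

Run:
```python
from h import *
im=grab_frame("wrist")
cv2.imwrite("pics/w2.png",im[:,:,::-1]);print(read_state()["tool_pos"])
```

```text
[ 486.83451154 -297.51056473   73.14902135]
```

View pics/w2.png

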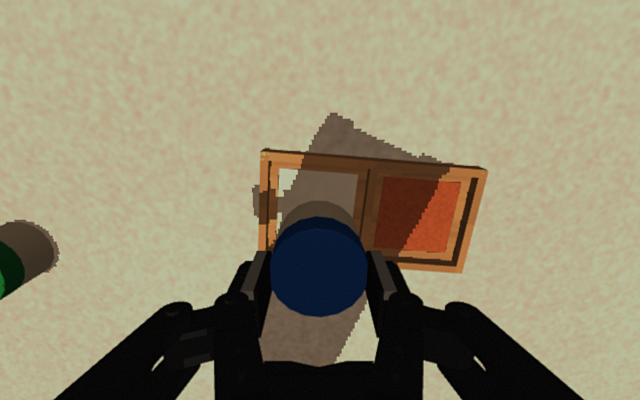

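The blue jar hangs level over the wooden tray's white square, with its lid centred at (320,267).

Request:
carry_out(
  increments=[
    {"xyz":[0,0,0.8],"roll":0,"jaw":1},
    {"xyz":[0,0,0.8],"roll":0,"jaw":1},
    {"xyz":[0,0,0.3],"roll":0,"jaw":1},
    {"xyz":[0,0,0.2],"roll":0,"jaw":1},
    {"xyz":[0,0,0.1],"roll":0,"jaw":1},
    {"xyz":[0,0,0],"roll":0,"jaw":1},
    {"xyz":[0,0,0],"roll":0,"jaw":1},
  ],
)

```text
clock: 8.57
tool_pos: [486.7, -298.7, 18.6]
tool_rot: [1.0, -0.0, 0.0, 0.0]
force: [-0.5, -0.9, -0.4]
finger_gap: 47.4
finger_force: 62.0
```

Request:
carry_out(
  increments=[
    {"xyz":[0,0,0.03],"roll":0,"jaw":1},
    {"xyz":[0,0,0],"roll":0,"jaw":-0.2},
    {"xyz":[0,0,0],"roll":0,"jaw":-0.4},
    {"xyz":[0,0,0],"roll":0,"jaw":-0.5},
    {"xyz":[0,0,0],"roll":0,"jaw":-0.5},
    {"xyz":[0,0,-0.5],"roll":0,"jaw":-0.5},
    {"xyz":[0,0,-1],"roll":0,"jaw":-0.5},
    {"xyz":[0,0,-1],"roll":0,"jaw":-0.5},
    {"xyz":[0,0,-1],"roll":0,"jaw":-0.5},
    {"xyz":[0,0,-0.7],"roll":0,"jaw":-1},
    {"xyz":[0.2,-1,0],"roll":0,"jaw":-1},
    {"xyz":[0.2,-1,0],"roll":0,"jaw":-1},
  ],
)

```text
clock: 10.07
tool_pos: [496.6, -248.2, 123.1]
tool_rot: [1.0, -0.001, 0.0, 0.0]
force: [-0.5, 0.1, 0.2]
finger_gap: 85.6
finger_force: 0.0
```

Request:
carry_out(
  increments=[
    {"xyz":[0.2,-1,0],"roll":0,"jaw":-1},
    {"xyz":[0.2,-1,0],"roll":0,"jaw":-1},
    {"xyz":[0.2,-1,0],"roll":0,"jaw":-1},
    {"xyz":[0.2,-1,0],"roll":0,"jaw":-1},
    {"xyz":[0.2,-1,0],"roll":0,"jaw":-1},
    {"xyz":[0.2,-1,0],"roll":0,"jaw":-1},
    {"xyz":[0.2,-1,0],"roll":0,"jaw":-1},
    {"xyz":[0.2,-1,0],"roll":0,"jaw":-1},
    {"xyz":[0.2,-1,0],"roll":0,"jaw":-1},
    {"xyz":[0.3,-1,0],"roll":0,"jaw":-1},
    {"xyz":[0.3,-1,0],"roll":0,"jaw":-1},
    {"xyz":[0.1,-1,0],"roll":0,"jaw":-1},
  ],
)

```text
clock: 11.58
tool_pos: [559.3, 52.1, 122.8]
tool_rot: [1.0, -0.0, 0.0, -0.0]
force: [0.3, -0.3, -0.4]
finger_gap: 85.5
finger_force: 0.0
```

Request:
carry_out(
  increments=[
    {"xyz":[0,-0.3,0],"roll":0,"jaw":-1},
    {"xyz":[0,0,0],"roll":0,"jaw":-1},
    {"xyz":[0,0,0],"roll":0,"jaw":-1},
  ],
)

```text
clock: 11.95
tool_pos: [559.0, 57.5, 122.5]
tool_rot: [1.0, -0.001, -0.0, 0.0]
force: [0.3, -0.9, 1.0]
finger_gap: 85.0
finger_force: 0.0
```

Request:
carry_out(
  increments=[
    {"xyz":[0,-0.05,0.8],"roll":0,"jaw":-1},
    {"xyz":[0,0,0.9],"roll":0,"jaw":-1},
    {"xyz":[0,0,0.9],"roll":0,"jaw":-1},
    {"xyz":[0,0,0.9],"roll":0,"jaw":-1},
    {"xyz":[0,0,0.5],"roll":0,"jaw":-1},
    {"xyz":[0,0,0.2],"roll":0,"jaw":-0.5},
    {"xyz":[0,0,0],"roll":0,"jaw":0},
    {"xyz":[0,0,0],"roll":0,"jaw":0.3},
    {"xyz":[0,0,0],"roll":0,"jaw":1},
    {"xyz":[0,0,0],"roll":0,"jaw":1},
    {"xyz":[0,0,0],"roll":0,"jaw":1},
    {"xyz":[0,0,0],"roll":0,"jaw":1},
  ],
)

```text
clock: 13.45
tool_pos: [559.9, 60.3, 18.6]
tool_rot: [1.0, -0.0, 0.001, -0.0]
force: [-1.4, -0.1, 6.0]
finger_gap: 35.2
finger_force: 59.8
```

Request:
carry_out(
  increments=[
    {"xyz":[0,0,0],"roll":0,"jaw":1},
    {"xyz":[0,0,0],"roll":0,"jaw":1},
  ],
)

```text
clock: 13.7
tool_pos: [559.9, 60.3, 18.6]
tool_rot: [1.0, -0.0, 0.001, -0.0]
force: [0.2, 0.3, 6.9]
finger_gap: 35.1
finger_force: 59.8
```

Request:
carry_out(
  increments=[
    {"xyz":[0,0,-0.4],"roll":0,"jaw":1},
    {"xyz":[0,0,-0.9],"roll":0,"jaw":1},
    {"xyz":[0,0,-0.9],"roll":0,"jaw":1},
    {"xyz":[0,0,-0.8],"roll":0,"jaw":1},
    {"xyz":[-0.1,0.5,0],"roll":0,"jaw":1},
    {"xyz":[-0.2,1,0],"roll":0,"jaw":1},
    {"xyz":[-0.2,1,0],"roll":0,"jaw":1},
    {"xyz":[-0.2,1,0],"roll":0,"jaw":1},
    {"xyz":[-0.2,1,0],"roll":0,"jaw":1},
    {"xyz":[-0.2,1,0],"roll":0,"jaw":1},
    {"xyz":[-0.2,1,0],"roll":0,"jaw":1},
    {"xyz":[-0.2,1,0],"roll":0,"jaw":1},
  ],
)

```text
clock: 15.2
tool_pos: [520.2, -129.1, 91.5]
tool_rot: [1.0, -0.001, -0.001, -0.0]
force: [0.6, 0.7, -0.7]
finger_gap: 35.0
finger_force: 60.1
```

Request:
carry_out(
  increments=[
    {"xyz":[-0.2,1,0],"roll":0,"jaw":1},
    {"xyz":[-0.2,1,0],"roll":0,"jaw":1},
    {"xyz":[-0.2,1,0],"roll":0,"jaw":1},
    {"xyz":[-0.2,1,0],"roll":0,"jaw":1},
    {"xyz":[-0.2,1,0],"roll":0,"jaw":1},
    {"xyz":[-0.2,1,0],"roll":0,"jaw":1},
    {"xyz":[-0.2,1,0],"roll":0,"jaw":1},
    {"xyz":[-0.2,1,0],"roll":0,"jaw":1},
    {"xyz":[-0.1,1,0],"roll":0,"jaw":1},
    {"xyz":[0,1,0],"roll":0,"jaw":1},
    {"xyz":[0,0,0],"roll":0,"jaw":1},
    {"xyz":[0,0,0],"roll":0,"jaw":1},
  ],
)

```text
clock: 16.7
tool_pos: [478.9, -376.9, 92.0]
tool_rot: [1.0, -0.0, -0.0, -0.0]
force: [0.2, 0.4, -1.1]
finger_gap: 35.1
finger_force: 60.1
```

Request:
carry_out(
  increments=[
    {"xyz":[0.04,0.08,0.6],"roll":0,"jaw":1},
    {"xyz":[0,0,0.8],"roll":0,"jaw":1},
    {"xyz":[0,0,0.7],"roll":0,"jaw":1},
    {"xyz":[0,0,0.4],"roll":0,"jaw":1},
    {"xyz":[0,0,0.15],"roll":0,"jaw":1},
    {"xyz":[0,0,0.1],"roll":0,"jaw":1},
    {"xyz":[0,0,0],"roll":0,"jaw":1},
    {"xyz":[0,0,0],"roll":0,"jaw":1},
  ],
)

```text
clock: 17.7
tool_pos: [480.2, -379.6, 24.2]
tool_rot: [1.0, -0.0, 0.0, 0.0]
force: [-0.5, 0.0, -0.9]
finger_gap: 35.3
finger_force: 60.1
```

Request:
carry_out(
  increments=[
    {"xyz":[0,0,0.05],"roll":0,"jaw":1},
    {"xyz":[0,0,0],"roll":0,"jaw":1},
    {"xyz":[0,0,0],"roll":0,"jaw":0},
    {"xyz":[0,0,0],"roll":0,"jaw":-0.2},
    {"xyz":[0,0,0],"roll":0,"jaw":-0.2},
    {"xyz":[0,0,0],"roll":0,"jaw":-0.2},
    {"xyz":[0,0,-0.4],"roll":0,"jaw":-0.2},
    {"xyz":[0,0,-0.8],"roll":0,"jaw":-0.2},
    {"xyz":[0,0,-1],"roll":0,"jaw":-0.2},
    {"xyz":[0,0,-1],"roll":0,"jaw":-0.2},
    {"xyz":[0,0,-0.9],"roll":0,"jaw":-0.2},
    {"xyz":[0,0,0],"roll":0,"jaw":-1},
  ],
)

```text
clock: 19.2
tool_pos: [481.4, -380.3, 128.5]
tool_rot: [1.0, -0.0, 0.002, 0.002]
force: [0.1, 0.4, -0.7]
finger_gap: 67.8
finger_force: 0.0
```

Run:
```python
from h import *
im=grab_frame("wrist")
cv2.imwrite("pics/w3.png",im[:,:,::-1]);print(read_state()["tool_pos"])
```

```text
[ 480.61542213 -379.796239    126.73400966]
```

View pics/w3.png

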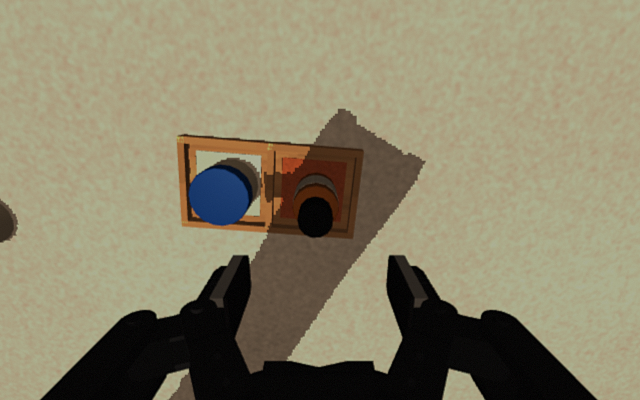

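Both wooden-tray items stand upright: the blue lid at (220,195) and the black cap at (316,216).

Request:
carry_out(
  increments=[
    {"xyz":[0.4,-1,0],"roll":0,"jaw":-1},
    {"xyz":[0.4,-1,0],"roll":0,"jaw":-1},
    {"xyz":[0.4,-1,0],"roll":0,"jaw":-1},
    {"xyz":[0.4,-1,0],"roll":0,"jaw":-1},
    {"xyz":[0.4,-1,0],"roll":0,"jaw":-1},
    {"xyz":[0.4,-1,0],"roll":0,"jaw":-1},
    {"xyz":[0.4,-1,0],"roll":0,"jaw":-1},
    {"xyz":[0.4,-1,0],"roll":0,"jaw":-1},
    {"xyz":[0.4,-1,0],"roll":0,"jaw":-1},
    {"xyz":[0.4,-1,0],"roll":0,"jaw":-1},
    {"xyz":[0.4,-1,0],"roll":0,"jaw":-1},
    {"xyz":[0.4,-1,0],"roll":0,"jaw":-1},
  ],
)

```text
clock: 20.75
tool_pos: [599.7, -78.5, 124.2]
tool_rot: [1.0, -0.0, -0.001, -0.0]
force: [0.4, -0.1, 0.4]
finger_gap: 85.4
finger_force: 0.0
```

Request:
carry_out(
  increments=[
    {"xyz":[0.5,-1,0],"roll":0,"jaw":-1},
    {"xyz":[0.5,-1,0],"roll":0,"jaw":-1},
    {"xyz":[0.5,-1,0],"roll":0,"jaw":-1},
    {"xyz":[0.5,-1,0],"roll":0,"jaw":-1},
    {"xyz":[0.4,-1,0],"roll":0,"jaw":-1},
    {"xyz":[0,-0.35,0],"roll":0,"jaw":-1},
    {"xyz":[0,0,0],"roll":0,"jaw":-1},
    {"xyz":[0,0,0],"roll":0,"jaw":-1},
  ],
)

```text
clock: 21.75
tool_pos: [659.8, 52.7, 124.9]
tool_rot: [1.0, -0.001, -0.0, 0.0]
force: [-0.5, -1.2, 0.1]
finger_gap: 85.2
finger_force: 0.0
```

124.9 → 14 is 4.44 units.

Request:
carry_out(
  increments=[
    {"xyz":[0.02,-0.04,0.8],"roll":0,"jaw":-1},
    {"xyz":[0,0,1],"roll":0,"jaw":-1},
    {"xyz":[0,0,1],"roll":0,"jaw":-1},
    {"xyz":[0,0,0.9],"roll":0,"jaw":-1},
    {"xyz":[0,0,0.5],"roll":0,"jaw":-1},
    {"xyz":[0,0,0.23],"roll":0,"jaw":-1},
    {"xyz":[0,0,0],"roll":0,"jaw":-0.3},
    {"xyz":[0,0,0],"roll":0,"jaw":0},
    {"xyz":[0,0,0],"roll":0,"jaw":1},
    {"xyz":[0,0,0],"roll":0,"jaw":1},
    {"xyz":[0,0,0],"roll":0,"jaw":1},
    {"xyz":[0,0,0],"roll":0,"jaw":1},
  ],
)

```text
clock: 23.25
tool_pos: [661.6, 55.6, 15.8]
tool_rot: [1.0, -0.0, 0.001, -0.0]
force: [-0.5, -0.3, 5.0]
finger_gap: 46.7
finger_force: 61.6
```

Request:
carry_out(
  increments=[
    {"xyz":[0,0,0],"roll":0,"jaw":1},
    {"xyz":[0,0,0],"roll":0,"jaw":1},
  ],
)

```text
clock: 23.5
tool_pos: [661.5, 55.6, 15.7]
tool_rot: [1.0, -0.0, 0.001, -0.0]
force: [-0.4, -0.2, 5.9]
finger_gap: 46.8
finger_force: 61.6
```

Request:
carry_out(
  increments=[
    {"xyz":[0,0,-0.4],"roll":0,"jaw":1},
    {"xyz":[0,0,-1],"roll":0,"jaw":1},
    {"xyz":[0,0,-1],"roll":0,"jaw":1},
    {"xyz":[-0.3,-0.5,0],"roll":0,"jaw":1},
    {"xyz":[-0.6,-1,0],"roll":0,"jaw":1},
    {"xyz":[-0.6,-1,0],"roll":0,"jaw":1},
    {"xyz":[-0.6,-1,0],"roll":0,"jaw":1},
    {"xyz":[-0.6,-1,0],"roll":0,"jaw":1},
    {"xyz":[-0.6,-1,0],"roll":0,"jaw":1},
    {"xyz":[-0.6,-1,0],"roll":0,"jaw":1},
    {"xyz":[-0.6,-1,0],"roll":0,"jaw":1},
    {"xyz":[-0.6,-1,0],"roll":0,"jaw":1},
  ],
)

```text
clock: 25.0
tool_pos: [531.2, 269.1, 73.3]
tool_rot: [1.0, 0.0, -0.001, 0.0]
force: [0.4, 0.3, -1.3]
finger_gap: 46.9
finger_force: 61.8
```

Request:
carry_out(
  increments=[
    {"xyz":[-0.6,-1,0],"roll":0,"jaw":1},
    {"xyz":[-0.6,-1,0],"roll":0,"jaw":1},
    {"xyz":[-0.4,-1,0],"roll":0,"jaw":1},
    {"xyz":[0,0,0],"roll":0,"jaw":1},
    {"xyz":[0,0,0],"roll":0,"jaw":1},
    {"xyz":[0,0,0],"roll":0,"jaw":1},
  ],
)

```text
clock: 25.75
tool_pos: [493.4, 341.8, 73.9]
tool_rot: [1.0, -0.001, -0.0, 0.0]
force: [-0.8, -0.8, -0.0]
finger_gap: 47.3
finger_force: 61.8
```

Run:
```python
from h import *
im=grab_frame("wrist");print(read_state()["tool_pos"])
cv2.imwrite("pics/w4.png",im[:,:,::-1])
c=calibration("wrist")
import json;json.dump({k:np.array(v).tolist() for k,v in c.items()},open("w4.json","w"))
```

```text
[493.49586982 341.88717622  74.00421444]
```

View pics/w4.png

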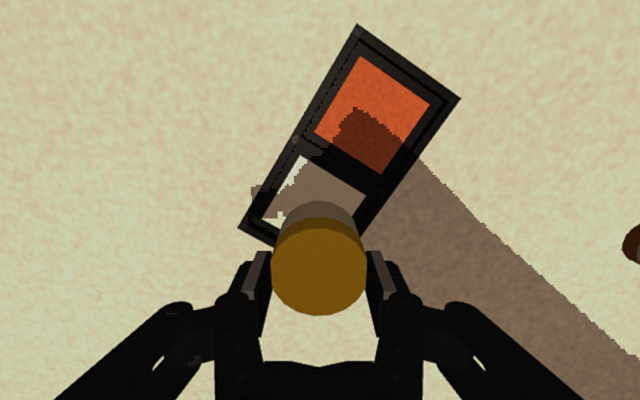

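The picture shows the jar held level and the red square's corners at (361,57), (429,105), (381,174) and (314,130), so its centre is about (371,116).

Run:
```python
from h import *
import json
c=json.load(open("w4.json"));c["extrinsics"]=np.array(c["extrinsics"])
P=[px2w("wrist",u,v,4,c) for u,v in((361,57),(429,105),(381,174),(314,130))]
m=np.mean(P,0);d=(P[2]+P[3]-P[0]-P[1])/2;d/=np.linalg.norm(d);print(m,d,m+80*d)
```

```text
[561.08824307 303.28786555   4.        ] [-8.41843769e-01  5.39721288e-01  2.40355688e-16] [493.74074157 346.46556861   4.        ]
```

Request:
carry_out(
  increments=[
    {"xyz":[0.02,-0.12,0.6],"roll":0,"jaw":1},
    {"xyz":[0,0,0.8],"roll":0,"jaw":1},
    {"xyz":[0,0,0.4],"roll":0,"jaw":1},
    {"xyz":[0,0,0.2],"roll":0,"jaw":1},
    {"xyz":[0,0,0.14],"roll":0,"jaw":1},
    {"xyz":[0,0,0],"roll":0,"jaw":1},
    {"xyz":[0,0,0],"roll":0,"jaw":1},
  ],
)

```text
clock: 26.68
tool_pos: [493.9, 346.1, 21.2]
tool_rot: [1.0, -0.0, 0.0, -0.0]
force: [-0.3, 0.3, -1.1]
finger_gap: 47.0
finger_force: 61.8
```

Request:
carry_out(
  increments=[
    {"xyz":[0,0,0.06],"roll":0,"jaw":1},
    {"xyz":[0,0,0],"roll":0,"jaw":1},
    {"xyz":[0,0,0],"roll":0,"jaw":-0.2},
    {"xyz":[0,0,0],"roll":0,"jaw":-0.4},
    {"xyz":[0,0,0],"roll":0,"jaw":-0.5},
    {"xyz":[0,0,0],"roll":0,"jaw":-0.5},
    {"xyz":[0,0,-0.5],"roll":0,"jaw":-0.5},
    {"xyz":[0,0,-1],"roll":0,"jaw":-0.5},
    {"xyz":[0,0,-1],"roll":0,"jaw":-0.5},
    {"xyz":[0,0,-1],"roll":0,"jaw":-0.5},
    {"xyz":[0,0,-0.7],"roll":0,"jaw":-1},
    {"xyz":[0,0.6,0],"roll":0,"jaw":-1},
  ],
)

```text
clock: 28.18
tool_pos: [493.9, 332.1, 125.8]
tool_rot: [1.0, 0.001, 0.001, -0.001]
force: [0.5, -0.6, -0.7]
finger_gap: 85.6
finger_force: 0.0
```

Request:
carry_out(
  increments=[
    {"xyz":[-0.1,1,0],"roll":0,"jaw":-1},
    {"xyz":[-0.1,1,0],"roll":0,"jaw":-1},
    {"xyz":[-0.1,1,0],"roll":0,"jaw":-1},
    {"xyz":[-0.1,1,0],"roll":0,"jaw":-1},
    {"xyz":[-0.1,1,0],"roll":0,"jaw":-1},
    {"xyz":[-0.2,1,0],"roll":0,"jaw":-1},
    {"xyz":[-0.2,1,0],"roll":0,"jaw":-1},
    {"xyz":[-0.2,1,0],"roll":0,"jaw":-1},
    {"xyz":[-0.2,1,0],"roll":0,"jaw":-1},
    {"xyz":[0,1,0],"roll":0,"jaw":-1},
    {"xyz":[0,0.5,0],"roll":0,"jaw":-1},
    {"xyz":[0,0,0],"roll":0,"jaw":-1},
  ],
)

```text
clock: 29.68
tool_pos: [460.7, 67.5, 123.7]
tool_rot: [1.0, -0.001, -0.0, 0.0]
force: [-0.3, 0.3, -0.7]
finger_gap: 85.4
finger_force: 0.0
```

Request:
carry_out(
  increments=[
    {"xyz":[0,0,0],"roll":0,"jaw":-1},
    {"xyz":[0,0,0],"roll":0,"jaw":-1},
  ],
)

```text
clock: 29.92
tool_pos: [461.0, 69.3, 124.2]
tool_rot: [1.0, 0.001, -0.0, -0.0]
force: [-0.8, 0.8, 0.2]
finger_gap: 85.6
finger_force: 0.0
```

Request:
carry_out(
  increments=[
    {"xyz":[0.04,0.05,0.8],"roll":0,"jaw":-1},
    {"xyz":[0,0,0.9],"roll":0,"jaw":-1},
    {"xyz":[0,0,0.9],"roll":0,"jaw":-1},
    {"xyz":[0,0,0.9],"roll":0,"jaw":-1},
    {"xyz":[0,0,0.5],"roll":0,"jaw":-1},
    {"xyz":[0,0,0.25],"roll":0,"jaw":-0.5},
    {"xyz":[0,0,0],"roll":0,"jaw":0},
    {"xyz":[0,0,0],"roll":0,"jaw":0.3},
    {"xyz":[0,0,0],"roll":0,"jaw":1},
    {"xyz":[0,0,0],"roll":0,"jaw":1},
    {"xyz":[0,0,0],"roll":0,"jaw":1},
    {"xyz":[0,0,0],"roll":0,"jaw":1},
  ],
)

```text
clock: 31.42
tool_pos: [462.9, 67.4, 19.0]
tool_rot: [1.0, -0.0, 0.001, -0.0]
force: [-1.2, 0.4, 6.4]
finger_gap: 35.2
finger_force: 59.8
```

Request:
carry_out(
  increments=[
    {"xyz":[0,0,0],"roll":0,"jaw":1},
    {"xyz":[0,0,0],"roll":0,"jaw":1},
  ],
)

```text
clock: 31.68
tool_pos: [462.9, 67.4, 19.0]
tool_rot: [1.0, -0.0, 0.001, -0.0]
force: [-1.8, 0.8, 6.7]
finger_gap: 34.6
finger_force: 59.8
```

Request:
carry_out(
  increments=[
    {"xyz":[0,0,-0.4],"roll":0,"jaw":1},
    {"xyz":[0,0,-0.9],"roll":0,"jaw":1},
    {"xyz":[0,0,-0.9],"roll":0,"jaw":1},
    {"xyz":[0,0,-0.8],"roll":0,"jaw":1},
    {"xyz":[0.2,-0.5,0],"roll":0,"jaw":1},
    {"xyz":[0.4,-1,0],"roll":0,"jaw":1},
    {"xyz":[0.4,-1,0],"roll":0,"jaw":1},
    {"xyz":[0.4,-1,0],"roll":0,"jaw":1},
    {"xyz":[0.4,-1,0],"roll":0,"jaw":1},
    {"xyz":[0.5,-1,0],"roll":0,"jaw":1},
    {"xyz":[0.5,-1,0],"roll":0,"jaw":1},
    {"xyz":[0.4,-1,0],"roll":0,"jaw":1},
  ],
)

```text
clock: 33.17
tool_pos: [542.0, 256.3, 91.8]
tool_rot: [1.0, -0.0, -0.001, -0.0]
force: [0.2, 0.1, -0.9]
finger_gap: 34.5
finger_force: 60.2
```

Request:
carry_out(
  increments=[
    {"xyz":[0.4,-1,0],"roll":0,"jaw":1},
    {"xyz":[0.4,-0.8,0],"roll":0,"jaw":1},
    {"xyz":[0,0,0],"roll":0,"jaw":1},
    {"xyz":[0,0,0],"roll":0,"jaw":1},
    {"xyz":[0,0,0],"roll":0,"jaw":1},
  ],
)

```text
clock: 33.8
tool_pos: [562.0, 298.7, 92.7]
tool_rot: [1.0, -0.001, -0.0, 0.0]
force: [0.0, 0.5, -1.2]
finger_gap: 35.4
finger_force: 60.2
```

Request:
carry_out(
  increments=[
    {"xyz":[0,-0.12,0.6],"roll":0,"jaw":1},
    {"xyz":[0,0,0.8],"roll":0,"jaw":1},
    {"xyz":[0,0,0.7],"roll":0,"jaw":1},
    {"xyz":[0,0,0.4],"roll":0,"jaw":1},
    {"xyz":[0,0,0.15],"roll":0,"jaw":1},
    {"xyz":[0,0,0.12],"roll":0,"jaw":1},
    {"xyz":[0,0,0],"roll":0,"jaw":1},
    {"xyz":[0,0,0],"roll":0,"jaw":1},
  ],
)

```text
clock: 34.8
tool_pos: [562.4, 302.8, 24.2]
tool_rot: [1.0, -0.0, 0.0, -0.0]
force: [0.2, 0.9, -1.9]
finger_gap: 34.8
finger_force: 60.2
```

Release, rise, and then back off so that the top view is clear.

Request:
carry_out(
  increments=[
    {"xyz":[0,0,0.05],"roll":0,"jaw":1},
    {"xyz":[0,0,0],"roll":0,"jaw":1},
    {"xyz":[0,0,0],"roll":0,"jaw":0},
    {"xyz":[0,0,0],"roll":0,"jaw":-0.3},
    {"xyz":[0,0,0],"roll":0,"jaw":-0.3},
    {"xyz":[0,0,0],"roll":0,"jaw":-0.3},
    {"xyz":[0,0,-0.4],"roll":0,"jaw":-0.3},
    {"xyz":[0,0,-0.8],"roll":0,"jaw":-0.3},
    {"xyz":[0,0,-1],"roll":0,"jaw":-0.3},
    {"xyz":[0,0,-1],"roll":0,"jaw":-0.3},
    {"xyz":[0,0,-1],"roll":0,"jaw":-0.3},
    {"xyz":[0,0,-1],"roll":0,"jaw":-0.3},
  ],
)

```text
clock: 36.3
tool_pos: [562.3, 302.9, 155.2]
tool_rot: [1.0, -0.0, 0.001, -0.0]
force: [0.1, -0.1, -0.2]
finger_gap: 55.5
finger_force: 0.0
```

Request:
carry_out(
  increments=[
    {"xyz":[1,0,0],"roll":0,"jaw":-0.3},
    {"xyz":[1,0,0],"roll":0,"jaw":-0.3},
    {"xyz":[1,0.5,0],"roll":0,"jaw":-0.3},
    {"xyz":[0.5,1,0],"roll":0,"jaw":-0.3},
    {"xyz":[0,1,0],"roll":0,"jaw":-0.3},
    {"xyz":[0,1,0],"roll":0,"jaw":-0.3},
    {"xyz":[0,1,0],"roll":0,"jaw":-0.3},
    {"xyz":[0,1,0],"roll":0,"jaw":-0.3},
    {"xyz":[0,0,0],"roll":0,"jaw":-0.3},
    {"xyz":[0,0,0],"roll":0,"jaw":-0.3},
  ],
)

```text
clock: 37.55
tool_pos: [649.1, 165.8, 153.0]
tool_rot: [1.0, 0.0, 0.0, -0.0]
force: [-0.5, 0.8, -0.6]
finger_gap: 55.9
finger_force: 0.0
```

Run:
```python
from h import *
im=grab_frame("top")[:,:,::-1];cv2.imwrite("pics/top1.png",im)
a=cv2.resize(im[180:275,150:310],None,fx=4,fy=4,interpolation=cv2.INTER_CUBIC)
b=cv2.resize(im[205:275,330:490],None,fx=4,fy=3.0*4/3,interpolation=cv2.INTER_CUBIC)
o=np.zeros((600,640,3),np.uint8);o[:330]=a[:330];o[330:600]=b[:270]
cv2.imwrite("pics/f.png",o);s=read_state();print(s["clock"],s["tool_pos"])
```

```text
37.6 [649.11288472 166.37250516 152.90638099]
```

View pics/f.png

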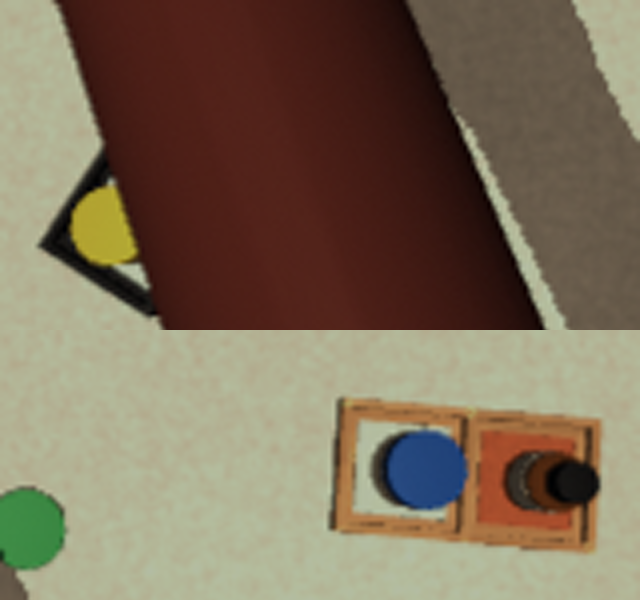

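View pics/top1.png

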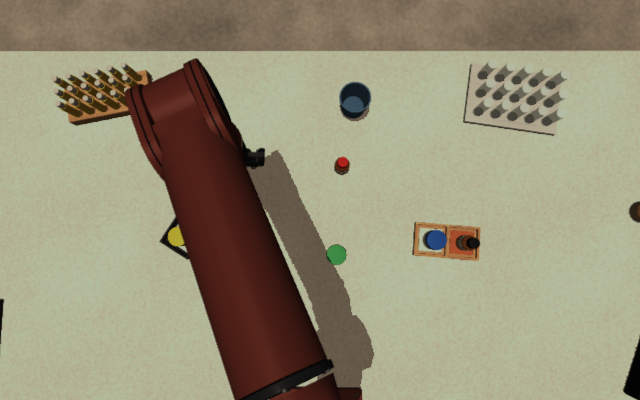

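Wood tray items look right; the arm hides the black tray, so I'll move it further aside and view once more.

Request:
carry_out(
  increments=[
    {"xyz":[0,1,0],"roll":0,"jaw":-0.3},
    {"xyz":[0,1,0],"roll":0,"jaw":-0.3},
    {"xyz":[0,1,0],"roll":0,"jaw":-0.3},
    {"xyz":[0,1,0],"roll":0,"jaw":-0.3},
    {"xyz":[0,1,0],"roll":0,"jaw":-0.3},
    {"xyz":[0,1,0],"roll":0,"jaw":-0.3},
    {"xyz":[0,1,0],"roll":0,"jaw":-0.3},
    {"xyz":[0,1,0],"roll":0,"jaw":-0.3},
    {"xyz":[0,1,0],"roll":0,"jaw":-0.3},
    {"xyz":[0,1,0],"roll":0,"jaw":-0.3},
    {"xyz":[0,0,0],"roll":0,"jaw":-0.3},
    {"xyz":[0,0,0],"roll":0,"jaw":-0.3},
  ],
)

```text
clock: 39.1
tool_pos: [649.6, -82.8, 152.5]
tool_rot: [1.0, 0.001, 0.0, -0.001]
force: [0.2, 0.6, 0.7]
finger_gap: 55.3
finger_force: 0.0
```

Run:
```python
from h import *
im=grab_frame("top")[:,:,::-1]
cv2.imwrite("pics/g.png",cv2.resize(im[150:275,150:350],None,fx=4,fy=4,interpolation=cv2.INTER_CUBIC))
print("blue",px2w("top",436.2,239.7,49)[:2],"blk",px2w("top",473.1,242.6,84)[:2])
```

```text
blue [ 487.02399109 -299.94938363] blk [ 480.45601983 -377.28541632]
```

View pics/g.png

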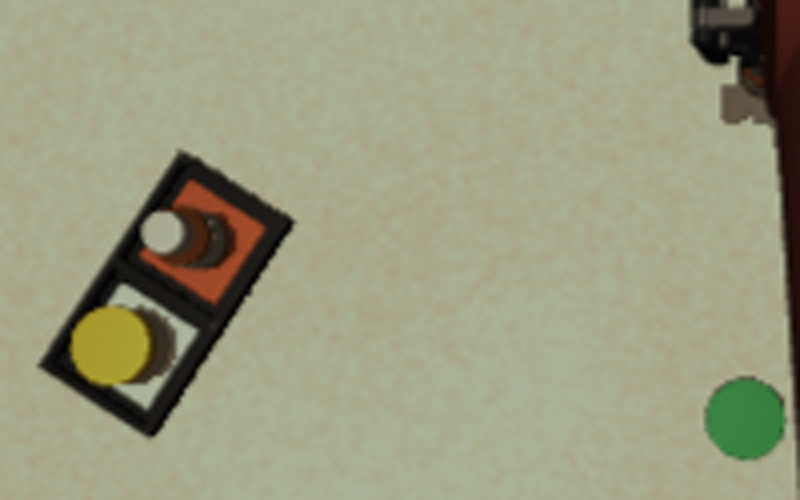

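The black tray holds both items upright: the white cap at (163,232) and the yellow lid at (111,345).

Run:
```python
from h import *
y=px2w("top",177.4,235.9,49);w=px2w("top",190.4,207.6,84);print(y,w)
if np.hypot(*(y-[494,345,49])[:2])<7 and np.hypot(*(w-[561.5,302,84])[:2])<9: print(finish_job())
```

```text
[493.63447466 342.63383672  49.        ] [561.60069185 300.831585    84.        ]
the job is handed in; nothing more can be done
None
```

Both kits are in their trays, upright and released, and I handed the job in at about 39 s of the 99 s limit: the last images put each item within about 3 mm of its compartment centre. The red-capped bottle and green-lidded jar were not moved. The judge's verdict was not shown.

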